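Reset the yard lamp's gear box behind its swivel cover

TASK

Swivel the flat cover on the gear box sideways around its pivot screw until the port under it is completely clear, press the reset button down inside the port fully in and hold it in for about half a second, then swing the cover back fully home over the port. Push gently: do not lean hard on the cover or jab the button, and leave the other things on the bench where they are, the brass nut on the gear box included.

Things in the scene. Friction and masses are not known exactly. Their poses are not given: they have to be found in the camera images.
- gearbox: The gear box: dark cast box, 200 mm along its x, 220 mm along its y, 90 mm high, flat on top, fixed to the bench, ribs on its two x sides. Origin under its middle, at bench level; z up.
- port (a point): Centre of the round port in the gear box's top, at the level of that top (90 mm up), 15 mm from the middle towards the box's -y; axes as the box. The port is a straight well, 60 mm across and 30 mm deep, with the reset button standing in it.
- reset_button (a joint): Stroke of the button (m): 0 out, 0.008 at its hard stop; 0.006 counts as fully in. Black, round, 26 mm across, within 4 mm of the port's centre. Its depth varies and is not measured: its top is 6 to 18 mm below the port's rim; feel for it. About 3 N starts it, 8 N at 0.006, 9.5 N at 0.008; springs out again. Over 35 N spoils it.
- pivot (a point): Axis of the cover's pivot screw, at the level of the gear box's top; same axes as the box; 62 mm from the port's centre, towards the box's +y. The screw head stands 13 mm above the box's top.
- cover_disc (a point): Centre of the disc of the flat aluminium cover, on its upper face, 9 mm above the box's top; turns with the cover, its +y axis pointing to the pivot. The cover is one 8 mm plate, underside 1 mm above the box: a disc of 38 mm radius, 62 mm from the pivot, and a straight 34 mm wide neck to the pivot. No handle: it is pushed at its edge. Over 40 N bends it.
- cover (a joint): Angle of the cover (rad): 0 = home against its closed stop, disc centred over the port; grows anticlockwise seen from above, the disc moving towards the box's +x; open stop at 1.75. The port is completely clear from 1.2 on. Turns stiffly (about 3 N at the disc's centre), stays where it is left, may start up to 0.25 ajar.
- gland_nut_mid (a point): Middle of a loose brass cable-gland nut, 28 mm across, 24 mm high, upright on the gear box's top near its -x, +y corner. Not to be moved.
- driver: Loose screwdriver, 190 mm long, lying on the bench beyond the gear box's +x side; origin at its underside's middle. Not to be moved.
- spanner: Loose spanner, 170 mm long, lying on the bench beyond the gear box's +y side; origin at its underside's middle. Not to be moved.
- spray: Spray can, 65 mm across, 190 mm high, standing on the bench; origin at its base. Not to be moved.
- lamp: Black bell-shaped lamp, 156 mm across its foot, 160 mm high, standing on the bench; origin at its base. Not to be moved.
- gasket: Flat rubber ring, 90 mm across, 6 mm high, lying on the bench; origin at its underside's centre. Not to be moved.
- spare_cover: A loose spare cover plate of the same shape as the one on the gear box, 8 mm thick, lying on the bench; origin at its underside's middle. Not to be moved.

How it is judged:
By the outcome, as a careful person would: the job done as asked, in the order asked, and still so for the second after the job is handed in, with the robot touching nothing.
It also fails if it takes over 72 s, if anything falls off the work surface, if the arm or the gripper's body presses on something with over 40 N, if the wrist force passes 120 N, or if a joint passes its speed limit or range.

ROBOT

A 6-joint arm with a two-finger parallel gripper is mounted at the origin on the work surface. World frame = base frame: x ahead of the robot, y to its left, z up, the work surface at z = 0. Lengths are in m, angles in degrees, forces in N, time in s.
With the tool pointing down it reaches from about 0.35 to 0.875 m from the base axis. Payload 4.2 kg.
Tool frame: the origin (TCP) lies on the front face of the gripper's body, between the roots of the fingers; the fingertips stand finger_overhang ahead of it and the grasp point (between the pads) lies 51 mm ahead of it (finger_overhang is the distance from the TCP to the fingertips, in m); z points along the fingers, y is the line along which they close (so a half turn about z gives the same grasp; the last joint's range is limited). The gripper opens to 87 mm and grips with 3 to 60 N. Pads are 19 mm wide; open, the fingers measure 117 mm over their backs; the gripper's body (75 mm by 190 mm) begins 51 mm behind the grasp point.
Start: joints at [-60.355, 22.042, 0.453, 0, -68.411, -14.817], TCP at [0.16, -0.604, 0.292] pointing down, gripper open.
Joint ranges: [-179.83, 179.83], [-69.29, 118.12], [-61.27, 80.66], [-181.25, 117.63], [-171.15, -9.14], [-177.46, 177.46]. Speed limits (degrees/s): [159.86, 159.86, 180, 180, 180, 180].

INTERFACE

Orientations are given as a 3x3 rotation matrix whose columns are the frame's x, y, z axes.
In Python, from station import sense, capture, camera_model, finish_job, finger_overhang gives the robot as it stands. The module is installed in compiled form; this text tells all that it offers.
- The arm moves only by the tool jog_arm, never from a script. Its argument "rows" is a list that holds one entry, the list of rows, each a list of 4 numbers: the shift along the tool's x, y, z in m, then the turn about the tool's z in rad. A call has 1 to 20 rows; each row shifts and turns the commanded pose from where the row before left it, along the tool's axes as they then stand; what a row does not reach is not made up. A row lasts 1/8 s, in which the tool goes at most 62.5 mm and 10.7 degrees, less where a joint would pass 70% of its speed; a pose out of reach is approached as far as the arm can. A call is refused whole if a number of a shift passes 0.0625 or a number of a turn 0.188, either way. A call with a gripper value outside its range is refused whole. "claw" is the opening, from 0 (shut) to 1 (fully open), set as the call begins (left out, the last holds). The fingers move at their own pace and stop on an object; the grip force is fixed at half the most. Time passes only in rows, so rows that do not move let the fingers close. It gives the time, the measured TCP pose, the force, the opening and the grip force at its end, in the units of the state.
- sense(): the state, without advancing time (a new reading comes with each control period).
- capture(name): name is "side" or "top" or "wrist"; returns the picture (400x640x3 uint8, red, green, blue); there is no depth.
- camera_model(name): a dict with "fovy" (degrees; the focal length in pixels is half the picture's height over the tangent of half this angle, whatever the lens; pixels are square), "cx", "cy" (the principal point, pixels), "eye" and "rotation" of the camera in the world. Camera axes: x right, y down, z forward; pixel columns grow to the right and rows downward; lengths in m; the calibration is good to about 2 mm. A picture is of the moment at which its call begins: read the wrist's pose just before it. camera_model takes no time and is no camera call; for the wrist camera it gives the pose at the moment of the call.
- finish_job(): hands the job in; it is judged then, once.
The state is a dict: "time_s": time; "joints": joint angles; "joint_velocities": joint speeds; "effort": joint torques, N m; "tcp_pos": TCP position; "ee_rot": TCP orientation; "wrist_force": force on the tool from outside, world axes, zero at the start; "moment": the same for the moment, N m; "gripper_width": opening from 0.0 (shut) to 1.0 (fully open); "gripper_force": force on a finger pad.
Only numpy, scipy, OpenCV 4.12 (cv2) and the standard library are available. Lean on these libraries where they do the work, as an engineer would, in place of code of your own. Each camera call takes 0.05 s, during which the arm holds its last target. There are 200 camera calls.

## Working session

There is one attempt and no reset: what is moved stays moved. The work goes in short steps, Python scripts to look and compute and a tool call to move; the robot and the scene stay as the last step left them, time stands still between calls to the robot, and variables do not carry over. Pictures are saved under pics/ and viewed, at most 10 in all, crops included, and the job is handed in when it is done.

Besides the shell and the picture viewer there is one more tool, called by a JSON object that holds its "api" and its "payload", one argument or row to a line. jog_arm: Moves the arm, as the interface text tells. Its arguments: {"type":"object","properties":{"rows":{"type":"array"},"claw":{"type":"number"}},"required":["rows"]}

```bash
mkdir -p pics; python3 - <<'E'
from station import *
import cv2
import numpy as np
np.set_printoptions(precision=4,suppress=True)
s=sense();print(s['time_s'],s['tcp_pos'],np.array(s['ee_rot']),s['wrist_force'],s['gripper_width'],finger_overhang)
for n in ("side","top"):
    print(n,camera_model(n)); cv2.imwrite(f'pics/{n}0.png',capture(n)[:,:,::-1])
E
```

```text
0.0 [ 0.1599 -0.6037  0.2912] [[-0.9667 -0.2558 -0.0007]
 [-0.2558  0.9667  0.0021]
 [ 0.0001  0.0022 -1.    ]] [ 0.2009  0.3068 -0.9037] 0.998435160482683 0.0697
side {'fovy': 43.078131324544984, 'cx': 321.91711877241255, 'cy': 198.83941106717194, 'eye': array([0.0356, 0.9417, 1.3584]), 'rotation': array([[-0.8902, -0.362 ,  0.2766],
       [-0.4554,  0.6895, -0.5633],
       [ 0.0132, -0.6274, -0.7786]])}
top {'fovy': 45.850185785107826, 'cx': 314.5117649303454, 'cy': 199.29007268219252, 'eye': array([0.4219, 0.026 , 1.2572]), 'rotation': array([[ 0.0259, -0.9978,  0.061 ],
       [-0.9996, -0.0264, -0.0069],
       [ 0.0085, -0.0608, -0.9981]])}
```

View pics/top0.png

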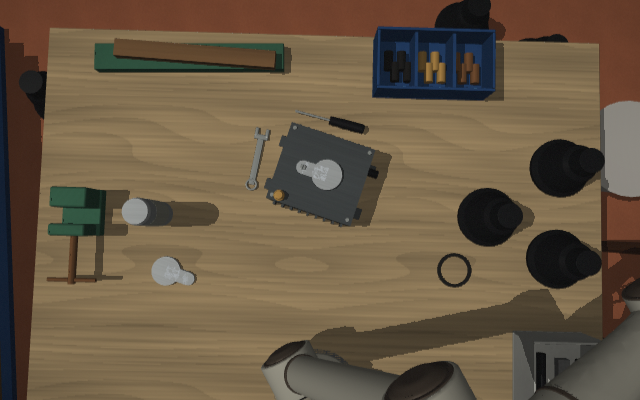

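View pics/side0.png

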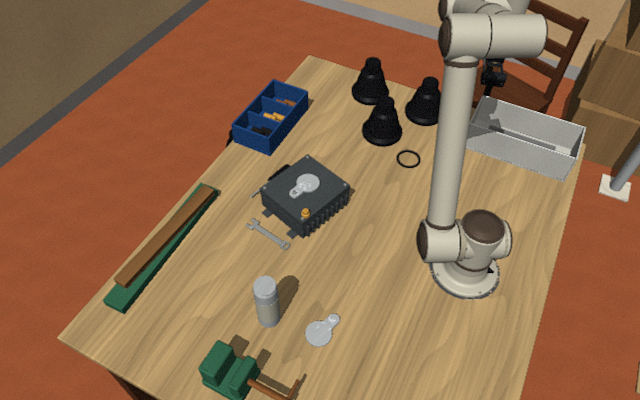

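```bash
cat > h.py <<'E'
import numpy as np,cv2
from station import *
np.set_printoptions(precision=4,suppress=True)
def ray(m,p,z):
    f=200/np.tan(np.radians(m['fovy']/2)); d=m['rotation']@np.array([(p[0]-m['cx'])/f,(p[1]-m['cy'])/f,1]); e=m['eye']
    return (e+d*(z-e[2])/d[2])[:2]
def proj(m,P):
    f=200/np.tan(np.radians(m['fovy']/2)); c=m['rotation'].T@(np.array(P)-m['eye']); return f*c[0]/c[2]+m['cx'],f*c[1]/c[2]+m['cy']
E
python3 - <<'E'
import cv2
a=cv2.imread('pics/top0.png')[110:240,240:400]
cv2.imwrite('pics/c0.png',cv2.resize(a,None,fx=5,fy=4.6*5/4.6*0.92,interpolation=cv2.INTER_CUBIC))
E
```

```text
(no output)
```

View pics/c0.png

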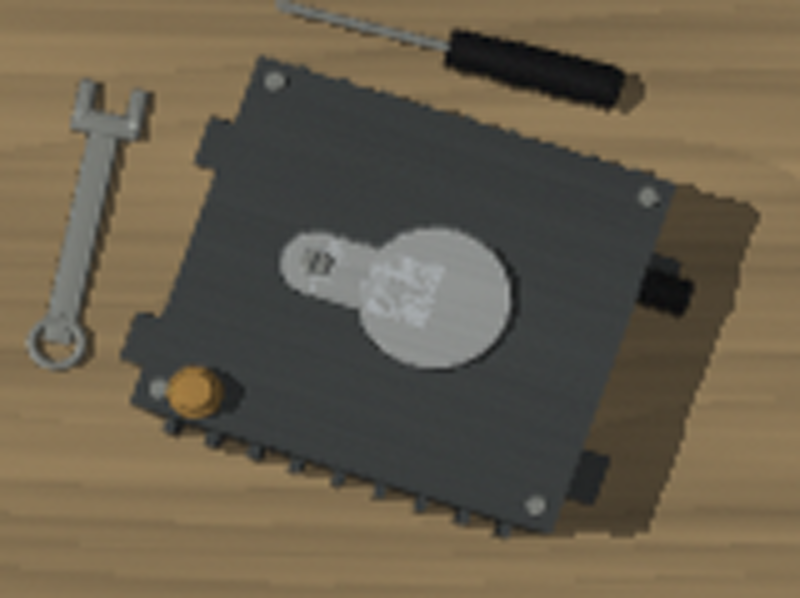

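```bash
python3 - <<'E'
from h import *
m=camera_model("top")
g=lambda u,v,z: ray(m,(240+(u+.5)/5-.5,110+(v+.5)/4.6-.5),z)
C=np.array([g(*c,.09) for c in [(262,58),(675,185),(548,530),(133,402)]])
print(C,C.mean(0))
for a,b in [(0,1),(3,2),(3,0),(2,1)]:
    d=C[a]-C[b];print(np.linalg.norm(d),np.degrees(np.arctan2(d[1],d[0])))
y=(C[0]-C[1])+(C[3]-C[2]);x=(C[0]-C[3])+(C[1]-C[2]);th=np.arctan2(y[1],y[0])-np.pi/2;th=(th+np.arctan2(x[1],x[0]))/2
ux=np.array([np.cos(th),np.sin(th)]);uy=np.array([-ux[1],ux[0]]);c=C.mean(0)
port=c-.015*uy;piv=port+.062*uy
print('th',np.degrees(th),'port',port,'piv',piv)
d=g(436,298,.099);p=g(316,262,.103);n=g(196,392,.114)
print('disc',d,'piv meas',p,'nut',n); v=d-piv
print('open angle',np.degrees(np.arctan2(v@ux,-v@uy)),np.linalg.norm(v))
v=d-p;print(np.degrees(np.arctan2(v@ux,-v@uy)),np.linalg.norm(v))
E
```

```text
[[ 0.6845  0.0791]
 [ 0.6206 -0.1286]
 [ 0.4324 -0.0693]
 [ 0.4957  0.1374]] [0.5583 0.0047]
0.21723796101504356 72.9062226480741
0.21615366068914832 72.96282643423028
0.19752646411276045 162.82366069736773
0.19731746543683182 162.50868728646367
th -17.19964445713722 port [ 0.5539 -0.0097] piv [0.5722 0.0496]
disc [ 0.5549 -0.0107] piv meas [0.5721 0.0488] nut [0.5003 0.1048]
open angle 1.1578891812490972 0.06270051656576438
1.0232105861738685 0.061967520918463845
```

{"api": "jog_arm", "payload": {
  "rows": [
    [[-0.0344,0.0361,0,0],[-0.0344,0.0361,0,0],[-0.0344,0.0361,0,0],[-0.0344,0.0361,0,0],[-0.0344,0.0361,0,0],[-0.0344,0.0361,0,0],[-0.0344,0.0361,0,0],[-0.0344,0.0361,0,0],[-0.0344,0.0361,0,0],[-0.0344,0.0361,0,0],[-0.0344,0.0361,0,0],[-0.0344,0.0361,0,0],[-0.0344,0.0361,0,0],[-0.0344,0.0361,0,0],[0,0,0,0.093],[0,0,0,0.093],[0,0,0,0.093],[0,0,0,0.093],[0,0,0,0.093],[0,0,0,0.093]]
  ],
  "claw": 0
}}

```text
time_s: 2.6
tcp_pos: [0.4959, 0.0076, 0.2918]
ee_rot: [[-0.955, 0.298, -0.001], [0.298, 0.955, -0.0], [0.001, -0.0, -1.0]]
wrist_force: [-0.7, -0.3, -0.0]
gripper_width: 0.002
gripper_force: 0.0
```

{"api": "jog_arm", "payload": {
  "rows": [
    [[0,0,0.02,0],[0,0,0.02,0],[0,0,0.02,0],[0,0,0.02,0],[0,0,0.02,0],[0,0,0.015,0],[0,0,0.008,0],[0,0,0.004,0],[0,0,0,0],[0,0,0,0]]
  ]
}}

```text
time_s: 3.85
tcp_pos: [0.4965, 0.0078, 0.1658]
ee_rot: [[-0.956, 0.295, 0.001], [0.295, 0.956, 0.0], [-0.001, 0.001, -1.0]]
wrist_force: [-0.5, -0.5, 0.0]
gripper_width: 0.001
gripper_force: 0.0
```

```bash
python3 - <<'E'
from h import *
cv2.imwrite('pics/w1.png',capture('wrist')[:,:,::-1]);s=sense();print(s['tcp_pos'],s['wrist_force'])
E
```

```text
[0.4965 0.0077 0.1658] [-0.3487  0.2134 -0.3077]
```

View pics/w1.png

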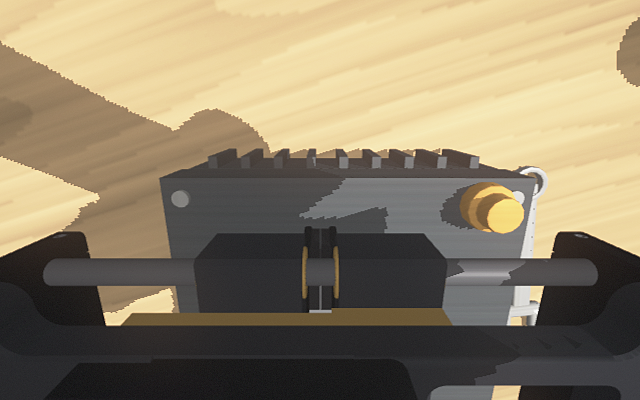

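{"api": "jog_arm", "payload": {
  "rows": [
    [[0,0,0.0025,0],[-0.004,0,0,0],[-0.004,0,0,0],[-0.003,0,0,0],[-0.0026,-0.0019,0,-0.04],[-0.0026,-0.0019,0,-0.04],[-0.0026,-0.0019,0,-0.04],[-0.0026,-0.0019,0,-0.04],[-0.0026,-0.0019,0,-0.04],[-0.0026,-0.0019,0,-0.04]]
  ]
}}

```text
time_s: 5.15
tcp_pos: [0.5191, -0.0098, 0.1625]
ee_rot: [[-0.998, 0.058, -0.002], [0.058, 0.998, 0.0], [0.002, 0.0, -1.0]]
wrist_force: [-2.9, 1.6, 1.3]
gripper_width: 0.004
gripper_force: 1.3
```

{"api": "jog_arm", "payload": {
  "rows": [
    [[-0.0032,-0.0023,0,-0.05],[-0.0032,-0.0023,0,-0.05],[-0.0032,-0.0023,0,-0.05],[-0.0032,-0.0023,0,-0.05],[-0.0032,-0.0023,0,-0.05],[-0.0032,-0.0023,0,-0.05],[-0.0032,-0.0023,0,-0.05],[-0.0032,-0.0023,0,-0.05],[-0.0032,-0.0023,0,-0.05],[-0.0032,-0.0023,0,-0.05],[-0.0032,-0.0023,0,-0.05],[-0.0032,-0.0023,0,-0.05],[-0.0032,-0.0023,0,-0.05],[-0.0032,-0.0023,0,-0.05],[-0.0032,-0.0023,0,-0.05],[-0.0032,-0.0023,0,-0.05],[-0.0032,-0.0023,0,-0.05],[-0.0032,-0.0023,0,-0.05]]
  ]
}}

```text
time_s: 7.4
tcp_pos: [0.5853, -0.0297, 0.1626]
ee_rot: [[-0.666, -0.746, -0.004], [-0.746, 0.666, -0.004], [0.005, 0.0, -1.0]]
wrist_force: [-0.8, -9.2, 1.4]
gripper_width: 0.01
gripper_force: 3.5
```

{"api": "jog_arm", "payload": {
  "rows": [
    [[-0.0032,-0.0019,0,-0.05],[-0.0032,-0.0019,0,-0.05],[-0.0032,-0.0019,0,-0.05],[0,0,0,0]]
  ]
}}

```text
time_s: 7.9
tcp_pos: [0.5969, -0.0263, 0.1628]
ee_rot: [[-0.548, -0.836, -0.001], [-0.836, 0.548, -0.004], [0.004, -0.002, -1.0]]
wrist_force: [1.8, -10.2, -0.9]
gripper_width: -0.0
gripper_force: 3.9
```

```bash
python3 - <<'E'
from h import *
a=capture('top')[110:240,240:400,::-1];b=capture('side')[140:250,230:370,::-1]
cv2.imwrite('pics/c2.png',np.hstack([cv2.resize(a,(400,325),interpolation=2),cv2.resize(b,(400,325),interpolation=2)]));s=sense();print(s['tcp_pos'],s['wrist_force'])
E
```

```text
[ 0.5969 -0.0262  0.1628] [  2.3742 -10.1655  -0.3384]
```

View pics/c2.png

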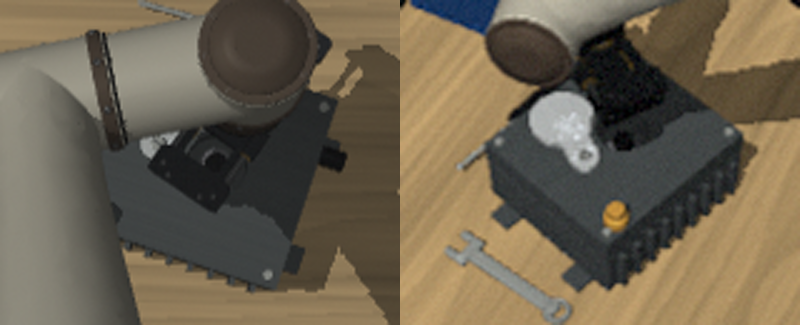

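{"api": "jog_arm", "payload": {
  "rows": [
    [[-0.0032,-0.0026,0,-0.05],[-0.0032,-0.0026,0,-0.05],[-0.0032,-0.0024,0,-0.05],[0,0,0,0]]
  ]
}}

```text
time_s: 8.5
tcp_pos: [0.6088, -0.0212, 0.1628]
ee_rot: [[-0.417, -0.909, 0.001], [-0.909, 0.417, -0.003], [0.002, -0.002, -1.0]]
wrist_force: [2.5, -8.5, -1.1]
gripper_width: 0.005
gripper_force: 3.1
```

{"api": "jog_arm", "payload": {
  "rows": [
    [[0.005,0,0,0],[0.015,0,0,0],[0,0,-0.03,0],[0,0,-0.04,0],[0,0,-0.03,0],[-0.017,0.0135,0,0],[-0.017,0.0135,0,0],[-0.017,0.0135,0,0],[-0.017,0.0135,0,0],[0,0,0,0]]
  ]
}}

```text
time_s: 9.75
tcp_pos: [0.5781, 0.0478, 0.2628]
ee_rot: [[-0.415, -0.91, -0.0], [-0.91, 0.415, 0.0], [-0.0, 0.0, -1.0]]
wrist_force: [0.2, 0.7, -0.7]
gripper_width: 0.006
gripper_force: 0.0
```

```bash
python3 - <<'E'
from h import *
m=camera_model('wrist')
a=capture('wrist')[:,:,::-1].copy();cv2.imwrite('pics/w3.png',a)
s=sense();print(s['tcp_pos'],s['wrist_force'])
print('port',proj(m,[.5543,-.0102,.09]),'btn',proj(m,[.5543,-.0102,.078]),'piv',proj(m,[.572,.0494,.103]))
E
```

```text
[0.5784 0.0472 0.2628] [ 0.7862  0.09   -0.7292]
port (np.float64(317.5350431066323), np.float64(127.64802349073109)) btn (np.float64(317.65856979037966), np.float64(127.10093232362388)) piv (np.float64(327.21887374918896), np.float64(198.99047866353735))
```

View pics/w3.png

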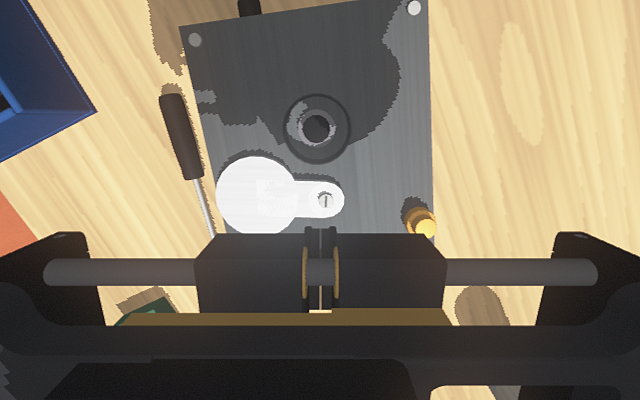

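```bash
python3 - <<'E'
from h import *
m=camera_model('wrist')
d=ray(m,(257,195.5),.099);p=ray(m,(326,200),.103);b=ray(m,(317,128),.078);print(d,p,b,ray(m,(317,129),.09))
th=np.radians(-17.2);v=np.array([[np.cos(th),np.sin(th)],[-np.sin(th),np.cos(th)]])@(d-p);print(np.arctan2(v[0],-v[1]),np.linalg.norm(v))
R=np.array(sense()['ee_rot']);print((R.T@np.r_[b-sense()['tcp_pos'][:2],0]))
E
```

```text
[0.6291 0.0204] [0.5736 0.0492] [ 0.5554 -0.0103] [ 0.5554 -0.01  ]
1.3931599793771123 0.062490893255931095
[ 0.0619 -0.003  -0.    ]
```

{"api": "jog_arm", "payload": {
  "rows": [
    [[0.02,-0.001,0,0],[0.02,-0.001,0,0],[0.0219,-0.001,0,0],[0,0,0.025,0],[0,0,0.025,0],[0,0,0.025,0],[0,0,0.015,0],[0,0,0.01,0],[0,0,0.005,0],[0,0,0,0]]
  ]
}}

```text
time_s: 11.05
tcp_pos: [0.5559, -0.0104, 0.1579]
ee_rot: [[-0.417, -0.909, 0.0], [-0.909, 0.417, 0.0], [-0.0, -0.0, -1.0]]
wrist_force: [0.3, 0.2, 0.7]
gripper_width: 0.005
gripper_force: 0.0
```

{"api": "jog_arm", "payload": {
  "rows": [
    [[0,0,0.001,0],[0,0,0.001,0],[0,0,0.001,0],[0,0,0.001,0],[0,0,0,0]]
  ]
}}

```text
time_s: 11.68
tcp_pos: [0.5556, -0.0103, 0.1536]
ee_rot: [[-0.417, -0.909, -0.0], [-0.909, 0.417, -0.0], [0.0, 0.0, -1.0]]
wrist_force: [-0.7, -0.1, -0.3]
gripper_width: 0.006
gripper_force: 0.0
```

{"api": "jog_arm", "payload": {
  "rows": [
    [[0,0,0.001,0],[0,0,0.001,0],[0,0,0.001,0],[0,0,0.001,0],[0,0,0,0]]
  ]
}}

```text
time_s: 12.3
tcp_pos: [0.5557, -0.0103, 0.1496]
ee_rot: [[-0.417, -0.909, -0.0], [-0.909, 0.417, -0.0], [0.0, 0.0, -1.0]]
wrist_force: [0.2, 0.2, 0.3]
gripper_width: 0.002
gripper_force: 0.0
```

{"api": "jog_arm", "payload": {
  "rows": [
    [[0,0,0.001,0],[0,0,0.001,0],[0,0,0.001,0],[0,0,0.001,0],[0,0,0,0]]
  ]
}}

```text
time_s: 12.92
tcp_pos: [0.5557, -0.0104, 0.1456]
ee_rot: [[-0.417, -0.909, -0.0], [-0.909, 0.417, -0.0], [0.0, 0.0, -1.0]]
wrist_force: [0.3, -0.8, -0.3]
gripper_width: 0.003
gripper_force: 0.0
```

{"api": "jog_arm", "payload": {
  "rows": [
    [[0,0,0.001,0],[0,0,0.001,0],[0,0,0.001,0],[0,0,0,0]]
  ]
}}

```text
time_s: 13.42
tcp_pos: [0.5558, -0.0103, 0.1431]
ee_rot: [[-0.417, -0.909, 0.0], [-0.909, 0.417, -0.0], [-0.0, -0.0, -1.0]]
wrist_force: [-0.9, -0.0, 4.1]
gripper_width: 0.004
gripper_force: 1.9
```

{"api": "jog_arm", "payload": {
  "rows": [
    [[0,0,0.001,0],[0,0,0.001,0],[0,0,0.001,0],[0,0,0.001,0],[0,0,0,0]]
  ]
}}

```text
time_s: 14.05
tcp_pos: [0.5558, -0.0103, 0.1392]
ee_rot: [[-0.417, -0.909, 0.0], [-0.909, 0.417, -0.0], [0.0, -0.0, -1.0]]
wrist_force: [-2.1, 1.1, 7.0]
gripper_width: 0.002
gripper_force: 3.5
```

{"api": "jog_arm", "payload": {
  "rows": [
    [[0,0,0.001,0],[0,0,0.001,0],[0,0,0,0]]
  ]
}}

```text
time_s: 14.42
tcp_pos: [0.5558, -0.0103, 0.1375]
ee_rot: [[-0.417, -0.909, 0.0], [-0.909, 0.417, -0.0], [0.0, -0.0, -1.0]]
wrist_force: [-2.4, 1.2, 9.3]
gripper_width: 0.005
gripper_force: 4.2
```

{"api": "jog_arm", "payload": {
  "rows": [
    [[0,0,0.0008,0],[0,0,0.0007,0],[0,0,0,0],[0,0,0,0],[0,0,0,0]]
  ]
}}

```text
time_s: 15.05
tcp_pos: [0.5558, -0.0103, 0.1364]
ee_rot: [[-0.416, -0.909, 0.0], [-0.909, 0.416, -0.0], [-0.0, -0.001, -1.0]]
wrist_force: [-3.6, 0.7, 10.0]
gripper_width: 0.004
gripper_force: 5.1
```

{"api": "jog_arm", "payload": {
  "rows": [
    [[0,0,0,0],[0,0,0,0],[0,0,-0.004,0],[0,0,-0.01,0],[0,0,-0.03,0],[0,0,-0.036,0],[-0.0282,-0.0112,0,0],[-0.0282,-0.0112,0,0],[-0.0282,-0.0112,0,0],[-0.028,-0.0113,0,0],[0,0,0,0.05],[0,0,0,0]]
  ]
}}

```text
time_s: 16.55
tcp_pos: [0.6434, 0.0735, 0.2143]
ee_rot: [[-0.461, -0.887, -0.001], [-0.887, 0.461, -0.0], [0.001, 0.001, -1.0]]
wrist_force: [-0.2, 0.4, 0.5]
gripper_width: 0.007
gripper_force: 0.0
```

{"api": "jog_arm", "payload": {
  "rows": [
    [[0,0,0.02,0],[0,0,0.015,0],[0,0,0.007,0],[0,0,0.004,0],[0,0,0.003,0],[0,0,0.0015,0],[0,0,0,0]]
  ]
}}

```text
time_s: 17.42
tcp_pos: [0.6436, 0.0734, 0.165]
ee_rot: [[-0.462, -0.887, 0.0], [-0.887, 0.462, 0.0], [-0.0, -0.0, -1.0]]
wrist_force: [-0.3, -0.3, -0.5]
gripper_width: 0.005
gripper_force: 0.0
```

{"api": "jog_arm", "payload": {
  "rows": [
    [[0,0,0.002,0],[0.003,0,0,0],[0.003,0,0,0],[0.0027,-0.0023,0,0.05],[0.0027,-0.0023,0,0.05],[0.0027,-0.0023,0,0.05],[0.0027,-0.0023,0,0.05],[0.0027,-0.0023,0,0.05],[0.0027,-0.0023,0,0.05],[0.0027,-0.0023,0,0.05],[0.0027,-0.0023,0,0.05]]
  ]
}}

```text
time_s: 18.8
tcp_pos: [0.6436, 0.0403, 0.1629]
ee_rot: [[-0.772, -0.636, 0.004], [-0.636, 0.772, 0.001], [-0.004, -0.002, -1.0]]
wrist_force: [4.8, 2.2, -3.7]
gripper_width: 0.007
gripper_force: 2.1
```

{"api": "jog_arm", "payload": {
  "rows": [
    [[0.0027,-0.0023,0,0.05],[0.0027,-0.0023,0,0.05],[0.0027,-0.0023,0,0.05],[0.0027,-0.0023,0,0.05],[0.0027,-0.0023,0,0.05],[0.0027,-0.0023,0,0.05],[0.0027,-0.0023,0,0.05],[0.0027,-0.0023,0,0.05],[0.0027,-0.0023,0,0.05],[0.0027,-0.0023,0,0.05],[0.0027,-0.0023,0,0.05],[0.0027,-0.0023,0,0.05],[0.0027,-0.0023,0,0.05]]
  ]
}}

```text
time_s: 20.42
tcp_pos: [0.6227, -0.0008, 0.1629]
ee_rot: [[-0.999, -0.039, 0.004], [-0.039, 0.999, 0.0], [-0.004, -0.0, -1.0]]
wrist_force: [3.3, -0.9, -3.0]
gripper_width: 0.009
gripper_force: 2.0
```

{"api": "jog_arm", "payload": {
  "rows": [
    [[0.0027,-0.0023,0,0.05],[0.0027,-0.0023,0,0.05],[0.0027,-0.0023,0,0.05],[0.0027,-0.0023,0,0.05],[0.0027,-0.0023,0,0.05],[0,0,0,0]]
  ]
}}

```text
time_s: 21.18
tcp_pos: [0.6078, -0.0117, 0.1629]
ee_rot: [[-0.978, 0.207, 0.002], [0.207, 0.978, -0.0], [-0.002, -0.0, -1.0]]
wrist_force: [2.6, -2.4, -3.1]
gripper_width: 0.001
gripper_force: 1.8
```

{"api": "jog_arm", "payload": {
  "rows": [
    [[0.0014,-0.0011,0,0.025],[0.0014,-0.0011,0,0.025],[0,0,0,0]]
  ]
}}

```text
time_s: 21.55
tcp_pos: [0.6047, -0.0132, 0.163]
ee_rot: [[-0.967, 0.256, 0.002], [0.256, 0.967, -0.001], [-0.002, -0.0, -1.0]]
wrist_force: [4.7, -4.2, -2.4]
gripper_width: 0.003
gripper_force: 2.6
```

{"api": "jog_arm", "payload": {
  "rows": [
    [[0.001,-0.0008,0,0.018],[0.001,-0.0008,0,0.018],[0,0,0,0]]
  ]
}}

```text
time_s: 21.92
tcp_pos: [0.6043, -0.0137, 0.1632]
ee_rot: [[-0.957, 0.291, 0.007], [0.291, 0.957, 0.0], [-0.006, 0.002, -1.0]]
wrist_force: [8.5, -2.9, -6.5]
gripper_width: 0.007
gripper_force: 4.5
```

{"api": "jog_arm", "payload": {
  "rows": [
    [[0.0008,0,0,0],[0,0,0,0]]
  ]
}}

```text
time_s: 22.18
tcp_pos: [0.6041, -0.0136, 0.1633]
ee_rot: [[-0.957, 0.29, 0.008], [0.29, 0.957, 0.0], [-0.008, 0.002, -1.0]]
wrist_force: [10.3, -4.3, -6.2]
gripper_width: 0.008
gripper_force: 5.3
```

{"api": "jog_arm", "payload": {
  "rows": [
    [[0.001,0,0,0],[0,0,0,0],[0,0,0,0]]
  ]
}}

```text
time_s: 22.55
tcp_pos: [0.6038, -0.0135, 0.1633]
ee_rot: [[-0.957, 0.29, 0.01], [0.29, 0.957, -0.0], [-0.01, 0.003, -1.0]]
wrist_force: [12.1, -5.8, -8.0]
gripper_width: 0.0
gripper_force: 6.3
```

At the stop. Back off, rise, and look.

{"api": "jog_arm", "payload": {
  "rows": [
    [[-0.003,0,0,0],[-0.012,0,0,0],[0,0,-0.03,0],[0,0,-0.04,0],[0,0,-0.04,0],[-0.05,0,0,0],[-0.05,0,0,0],[0,0,0,0]]
  ]
}}

```text
time_s: 23.55
tcp_pos: [0.7114, -0.0476, 0.27]
ee_rot: [[-0.956, 0.293, -0.004], [0.293, 0.956, -0.0], [0.004, -0.001, -1.0]]
wrist_force: [-0.2, -1.0, -0.6]
gripper_width: 0.008
gripper_force: 0.0
```

```bash
python3 - <<'E'
from h import *
m=camera_model('wrist')
a=capture('wrist')[:,:,::-1];b=capture('side')[120:260,220:390,::-1]
cv2.imwrite('pics/w4.png',np.hstack([a[:,:],cv2.resize(b,(160,400//3),interpolation=2).repeat(1,0) if 0 else np.zeros((400,1,3),np.uint8)]));cv2.imwrite('pics/s4.png',cv2.resize(b,None,fx=4,fy=4))
print(sense()['tcp_pos'],sense()['wrist_force'])
th=np.radians(-17.2)
for ph in (0,.05,.1):
    t=th+ph;print(ph,proj(m,[.5725+.062*np.sin(t),.0494-.062*np.cos(t),.099]))
print('piv',proj(m,[.5725,.0494,.103]))
E
```

```text
[ 0.7095 -0.0469  0.2715] [-0.7758 -0.4721 -0.6278]
0 (np.float64(307.0788298048105), np.float64(-0.13876937987112115))
0.05 (np.float64(307.2114180698746), np.float64(4.353485431265796))
0.1 (np.float64(307.53850493733347), np.float64(8.803246386786839))
piv (np.float64(387.0787434836594), np.float64(-1.8548017098709408))
```

View pics/w4.png

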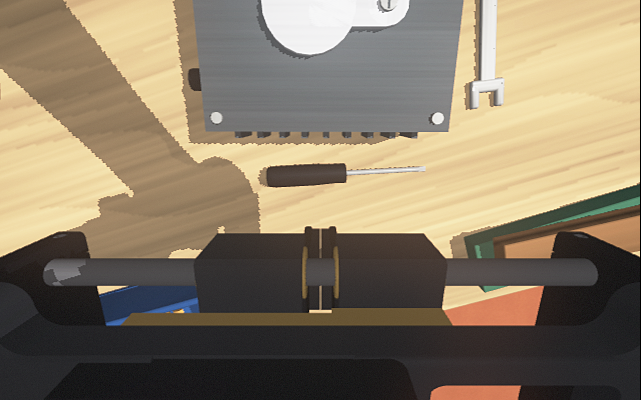

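{"api": "jog_arm", "payload": {
  "rows": [
    [[-0.0,0,-0.03,0],[0.05,0,0,0],[0,0,0,0],[0,0,0,0]]
  ]
}}

```text
time_s: 24.15
tcp_pos: [0.6616, -0.0317, 0.3041]
ee_rot: [[-0.957, 0.29, 0.001], [0.29, 0.957, 0.0], [-0.001, 0.0, -1.0]]
wrist_force: [0.3, 0.1, -0.2]
gripper_width: 0.009
gripper_force: 0.0
```

```bash
python3 - <<'E'
from h import *
m=camera_model('wrist')
a=capture('wrist')[:,:,::-1];cv2.imwrite('pics/w5.png',a)
g=(a.min(2)>200).astype(np.uint8)
th=np.radians(-17.2);t=th
c=proj(m,[.5725+.062*np.sin(t),.0494-.062*np.cos(t),.099]);print('pred home',c,'pred .1',proj(m,[.5725+.062*np.sin(t+.1),.0494-.062*np.cos(t+.1),.099]))
# disc edge fit on bright blob near prediction
n,l,st,ce=cv2.connectedComponentsWithStats(g);k=l[int(c[1]),int(c[0])];print(k,st[k],ce[k])
dt=cv2.distanceTransform((l==k).astype(np.uint8),cv2.DIST_L2,5) if k else None
if k: _,r,_,p=cv2.minMaxLoc(dt);print('disc',p,r,ray(m,p,.099))
for nm,q in (('piv',[.5725,.0494,.103]),): print(nm,proj(m,q))
E
```

```text
pred home (np.float64(308.52647182714844), np.float64(75.50221849763928)) pred .1 (np.float64(308.8837839093069), np.float64(82.52661488261023))
2 [ 270   33  124   86 6892] [322.7848  75.7263]
disc (310, 76) 40.14729309082031 [ 0.555  -0.0086]
piv (np.float64(375.0764984910101), np.float64(75.3957440092224))
```

View pics/w5.png

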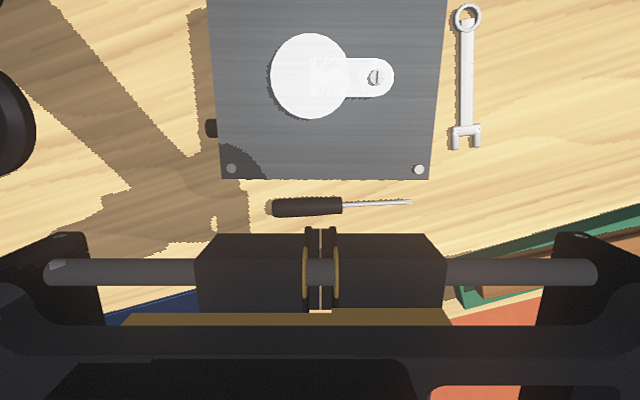

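The disc is at (310,76) and the home prediction is (308,75.5). The cover is home over the port, and nothing else in view has moved. Handing in.

```bash
python3 -c "
from station import *
print(finish_job())"
```

```text
the job is handed in; nothing more can be done
None
```

I swung the cover clear to about 1.39 rad, pressed the reset button to about its stop (about 10 N) and held it there for at least half a second. I then pushed the cover back until it met its closed stop, and the last wrist picture shows it home over the port; the job is handed in, with no verdict shown.

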